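# Shim the loose foot of a kitchen hob with a tapered feeler wedge

## Task

The gas hob stands with one foot, the one under the red cap, clear of the counter by an unknown number of millimetres. Hold the yellow feeler wedge by its black grip and slide it flat along the counter, thin end first and square to the hob's side, under that foot until you feel it bite; leave it there nipped snugly but not forced, let go, and leave the other things on the counter where they are.

Things in the scene. Friction and masses are not known exactly. Their poses are not given: they have to be found in the camera images.
- wedge: Loose yellow plastic feeler wedge, 150 mm long, 36 mm wide, about 120 g, lying flat on the counter. Origin on its underside; z up, x points along it to the thin nose. Nose end at x = +80 mm, 2 mm thick; the top rises evenly 18 mm in 100 mm to 20 mm thick at x = -20 mm, then is level to the heel at x = -70 mm. A black grip stands on the heel.
- wedge_nose (a point): Middle of the wedge's thin front edge, 1 mm above its underside (80 mm ahead of the wedge's origin), axes as the wedge's.
- wedge_grip (a point): Grasp point inside the wedge's black upright grip block, 50 mm behind the wedge's origin (130 mm behind the nose edge) and 46 mm above its underside, axes as the wedge's. The block is 36 mm long (x), 22 mm wide (y), from 20 to 65 mm above the counter; pinch it across y from above.
- loose_foot: Fixed dark steel bracket with a red cap on the hob's -y side (towards the robot's right). Origin on the counter straight under the foot's upright axis; z up; y points square to the hob's side, inwards under the hob: the way to slide the wedge. Plate 34 mm wide (x), y = -12 to +30 mm, underside 55 mm above the counter. It and the grey-capped bracket may change places.
- red_cap (a point): Top of the loose foot's red cap, 26 mm across, 75 mm above the counter, on the foot's axis; axes as the bracket's.
- screw_seat (a point): Bracket's underside, 55 mm up on the foot's axis. Below hangs a levelling screw with a white ball sole 24 mm across, clear of the counter by 4.5 to 15 mm, not measured. The sole yields up about 1 mm per 30 N. Snug: it bears on the wedge with 2.5 to 12 N; over 14 N is forced. The push while biting is 1 to 2 times that load, which eases on letting go; stop at about 8 to 10 N extra push.
- sound_foot: Same bracket with a grey cap; its white sole stands on the counter. 170 mm along the hob's side from the loose one.
- hob: Fixed two-burner gas hob, stainless, 510 mm (its x) by 290 mm (its y). Origin on the counter under its middle. Body from 32 to 78 mm above the counter, iron pan rests to 103 mm. The two feet stand 25 mm out from its -y side (y = -170 mm), at x = +85 and -85 mm. Under the body it is open for the wedge's nose.
- mug: Blue mug, 80 mm across, 90 mm tall, with a handle, to be left alone. Origin under its centre.
- spice_jar: Amber jar with red lid, 48 mm across, 100 mm tall, to be left alone. Origin under its centre.
- screwdriver: Blue-handled screwdriver lying on the counter, to be left alone.
There are look-alikes about, which are no part of the job. Several things look just like the wedge: the one meant starts nearest to the robot's base.

How it is judged:
On the way, in this order (a step that is already met when the one before it is completed fails the run):
1. the wedge's nose is under the loose foot, the wedge held in the fingers (y of wedge_nose in the frame of loose_foot above 0 m and x of wedge_nose in the frame of loose_foot between -0.014 and 0.014 m and contact force between the fingers and wedge above 1 N), for 0.1 s.
2. the held wedge bites: the sole bears on it with over 2 N (contact force between wedge and loose_foot above 2 N and contact force between the fingers and wedge above 1 N), for 0.05 s.
At the end, for the whole second after the job is handed in: The wedge lies flat on the counter (tilt under 0.05 rad), at rest and let go, its nose past the loose foot's axis by over 8 mm and within 14 mm sideways, square to the hob's side within 0.15 rad, and the sole bears on it with 2.5 to 12 N (contact force between wedge and loose_foot between 2.5 and 12 N and y of wedge_nose in the frame of loose_foot above 0.008 m and x of wedge_nose in the frame of loose_foot between -0.014 and 0.014 m and angle between the x axis of wedge and the y axis of loose_foot, either way round below 0.15 rad and angle between wedge's own z axis and vertical below 0.05 rad and linear speed of wedge below 0.01 m/s); the robot touches nothing.
It fails at once if the wedge is forced: over 14 N between wedge and loose foot (contact force between wedge and loose_foot above 14 N).
It fails at once if the mug is disturbed: moved over 30 mm (distance of mug from where it was at the start of the episode above 0.03 m).
It fails at once if the spice jar is disturbed: moved over 30 mm (distance of spice_jar from where it was at the start of the episode above 0.03 m).
It fails at once if the screwdriver is disturbed: moved over 30 mm (distance of screwdriver from where it was at the start of the episode above 0.03 m).
It also fails if it takes over 54 s, if anything falls off the work surface, if the arm or the gripper's body presses on something with over 40 N, if the wrist force passes 120 N, or if a joint passes its speed limit or range.

## Robot

A 7-joint arm with a two-finger parallel gripper is mounted at the origin on the work surface. World frame = base frame: x ahead of the robot, y to its left, z up, the work surface at z = 0. Lengths are in m, angles in rad, forces in N, time in s.
With the tool pointing down it reaches from about 0.425 to 0.875 m from the base axis. Payload 9.9 kg.
Tool frame: the origin (TCP) lies midway between the tips of the shut fingers; the grasp point (between the pads) lies 19 mm behind it; z points along the fingers, y is the line along which they close (so a half turn about z gives the same grasp; the last joint's range is limited). The gripper opens to 85 mm and grips with 20 to 120 N. Pads are 22 mm wide; open, the fingers measure 114 mm over their backs; the gripper's body (76 mm by 85 mm) begins 54 mm behind the grasp point. The pads swing forward as they close: fully open they stand 13 mm farther back than shut.
Start: joints at [1.12, 0.576, 0.025, 1.437, -0.015, 1.129, -0.057], TCP at [0.242, -0.63, 0.201] pointing down, gripper open.
Joint ranges: [-2.76, 2.76], [-0.34, 2.15], [-1.52, 1.57], [0.19, 2.46], [-1.09, 4.23], [0.17, 1.99], [-2.82, 2.82]. Speed limits (rad/s): [2.22, 2.22, 3.01, 3.01, 3.14, 3.14, 3.14].

## Interface

Orientations are given as [roll, pitch, yaw] about the fixed x, y, z axes, in that order (R = Rz(yaw) Ry(pitch) Rx(roll)).
In Python, from station import robot, cams gives the robot as it stands. The module is installed in compiled form; this text tells all that it offers.
- The arm moves only by the shell command python3 -m crank 'ROWS' [OPENING] [FORCE]. ROWS is JSON, one flat list of numbers, 4 for each row, row after row: the shift along the tool's x, y, z in units of 25 mm (1.0 is 25 mm), then the turn about the tool's z in rad. A call has 1 to 5 rows; each row is the pose to reach, as a shift and turn from the pose commanded when the call began, along the tool's axes at that moment; what a row does not reach only later rows make up. A row lasts 1/12 s, in which the tool goes at most 41.7 mm and 7.16 degrees, less where a joint would pass 70% of its speed; a pose out of reach is approached as far as the arm can. A call with a gripper value outside its range is refused whole. OPENING is the gripper command: -1 is shut, 1 is fully open, values between are in proportion, set as the call begins (- or left out, the last holds). The fingers move at their own pace and stop on an object; FORCE is the grip in N (left out, the last holds). Time passes only in rows, so rows that repeat a pose let the fingers close. It gives the time, the measured TCP pose, the force, the opening and the grip force at its end, in the units of the state.
- robot.read_state(): the state, without advancing time (a new reading comes with each control period).
- cams.capture(name): name is "side" or "top" or "wrist"; returns (picture, depth): 400x640x3 uint8, blue, green, red; 400x640 float32, m along the optical axis (not along the pixel's ray), 0 where there is no reading.
- cams.camera_model(name): a dict with "camera_matrix" (3x3 intrinsics, pixels), "k1" (the pictures are not rectified: a ray, as slopes to the right and down, at radius r is drawn at 1 + k1 r^2 times it, then the intrinsics apply), "R" (3x3) and "t" (3): a world point X has camera coordinates R X + t. Camera axes: x right, y down, z forward; pixel columns grow to the right and rows downward; lengths in m; the calibration is good to about 2 mm. A picture is of the moment at which its call begins: read the wrist's pose just before it. camera_model takes no time and is no camera call; for the wrist camera it gives the pose at the moment of the call.
- robot.sign_off(): hands the job in; it is judged then, once.
The state is a dict: "clock": time; "joint_positions": joint angles; "dq": joint speeds; "effort": joint torques, N m; "position": TCP position; "eef_rot": TCP orientation; "wrist_force": force on the tool from outside, world axes, zero at the start; "torque": the same for the moment, N m; "grip_width": finger opening in m; "finger_force": force on a finger pad.
Only numpy, scipy, OpenCV 4.12 (cv2) and the standard library are available. Lean on these libraries where they do the work, as an engineer would, in place of code of your own. Each camera call takes 0.05 s, during which the arm holds its last target. There are 200 camera calls.

## Working session

There is one attempt and no reset: what is moved stays moved. The work goes in short steps, Python scripts to look and compute and a shell command to move; the robot and the scene stay as the last step left them, time stands still between calls to the robot, and variables do not carry over. Pictures are saved under pics/ and viewed, at most 10 in all, crops included, and the job is handed in when it is done.

```bash
mkdir -p pics
cat > h.py <<'E'
import numpy as np, cv2
from station import robot, cams
def grab(n):
    m=cams.camera_model(n); im,d=cams.capture(n); return im,d,m
def ray(m,u,v):
    K=np.array(m["camera_matrix"]);k=m["k1"]
    dx=(u-K[0,2])/K[0,0];dy=(v-K[1,2])/K[1,1];rd=np.hypot(dx,dy);r=rd
    for _ in range(20): r=rd/(1+k*r*r)
    s=1/(1+k*r*r); R=np.array(m["R"]);t=np.array(m["t"])
    return -R.T@t, R.T@np.array([dx*s,dy*s,1])
def onplane(m,u,v,z):
    c,d=ray(m,u,v); return c+d*(z-c[2])/d[2]
def bydepth(m,u,v,dep):
    c,d=ray(m,u,v); return c+d*dep
E
python3 - <<'E'
from h import *
import pickle
s=robot.read_state();print({k:np.round(v,3) for k,v in s.items()})
D={}
for n in("top","side"):
    im,d,m=grab(n);cv2.imwrite(f"pics/{n}0.png",im);D[n]=(im,d,m);print(n,np.round(-np.array(m["R"]).T@np.array(m["t"]),3))
pickle.dump(D,open("d.pkl","wb"))
im,d,m=D["top"];h=cv2.cvtColor(im,cv2.COLOR_BGR2HSV)
for nm,lo,hi in(("yel",(20,120,90),(35,255,255)),("red",(0,140,80),(8,255,255)),("red2",(172,140,80),(180,255,255))):
    c,_=cv2.findContours(cv2.inRange(h,lo,hi),0,2)
    for k in c:
        if cv2.contourArea(k)>25:
            r=cv2.minAreaRect(k);u,v=r[0];print(nm,np.round(r[0]),np.round(r[1]),round(r[2]),np.round(onplane(m,u,v,.015 if nm=="yel" else .075),3),np.round(bydepth(m,u,v,d[int(v),int(u)]),3))
E
```

```text
{'clock': np.float64(0.0), 'joint_positions': array([ 1.12 ,  0.577,  0.025,  1.438, -0.015,  1.129, -0.057]), 'dq': array([-0.001, -0.001,  0.   ,  0.   ,  0.   , -0.002, -0.001]), 'effort': array([-1.0000e-03, -7.6576e+01,  2.2500e+00, -2.8596e+01,  1.6000e-02,
        1.3000e-02,  0.0000e+00]), 'position': array([ 0.242, -0.63 ,  0.2  ]), 'eef_rot': array([-3.14 ,  0.   ,  0.367]), 'wrist_force': array([ 0.721,  0.339, -0.988]), 'torque': array([-0.018, -0.021,  0.052]), 'finger_force': np.float64(0.0), 'grip_width': np.float64(0.085)}
top [ 0.256 -0.142  1.62 ]
side [-0.104  0.473  0.631]
yel [470. 269.] [12. 48.] 35 [ 0.34  -0.583  0.015] [ 0.34  -0.583  0.014]
yel [592. 242.] [22. 21.] 90 [ 0.413 -0.995  0.015] [ 0.402 -0.935  0.128]
yel [374. 217.] [47. 12.] 27 [ 0.513 -0.286  0.015] [ 0.513 -0.286  0.018]
yel [435. 206.] [12. 45.] 18 [ 0.546 -0.482  0.015] [ 0.545 -0.481  0.018]
yel [309. 140.] [12. 45.] 60 [ 0.774 -0.081  0.015] [ 0.771 -0.081  0.026]
red [405. 264.] [13. 13.] 45 [ 0.359 -0.368  0.075] [ 0.357 -0.365  0.097]
red [616. 234.] [21. 17.] 90 [ 0.428 -1.047  0.075] [ 0.423 -1.019  0.123]
red [251. 178.] [8. 7.] 72 [0.636 0.1   0.075] [0.637 0.101 0.072]
```

View pics/top0.png

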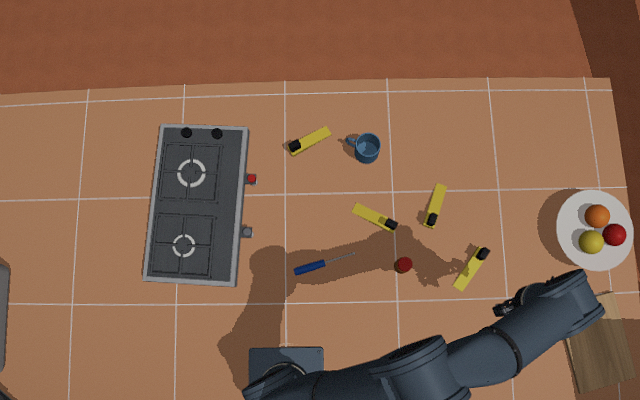

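View pics/side0.png

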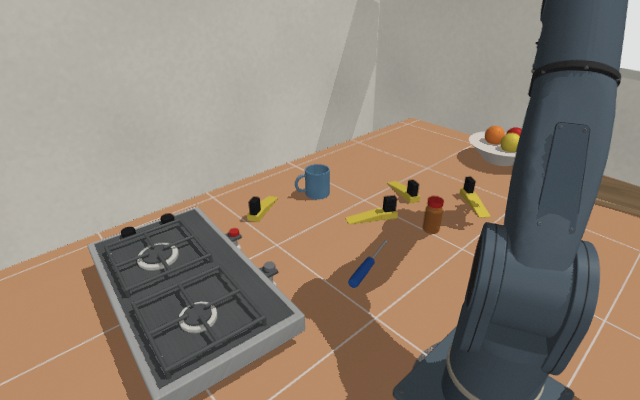

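Four yellow wedges in top view: (374,217) at 0.59 m from base, (470,269) 0.68 m, (435,206) 0.73 m, (309,140) 0.78 m. The one at (374,217) is nearest to the base. Its nose is at about (354,208) and its black grip at (391,224). The red-capped foot is at (251,178), the grey one at (247,232). The jar is at (404,265), the screwdriver at (310,267) and the mug at (367,148).

Run:
```python
from h import *
import pickle
D=pickle.load(open("d.pkl","rb"));im,d,m=D["top"]
cv2.imwrite("pics/crop.png",cv2.resize(im[130:290,230:430],None,fx=4,fy=4*.93))
h=cv2.cvtColor(im,cv2.COLOR_BGR2HSV)
x=cv2.inRange(h,(20,120,60),(35,255,255));x[:, :340]=0;x[:,410:]=0
c=max(cv2.findContours(x,0,2)[0],key=cv2.contourArea)
b=cv2.boxPoints(cv2.minAreaRect(c));P=np.array([onplane(m,*p,.01) for p in b]);print(np.round(b),np.round(P,3))
# black grip
bl=(im.max(2)<45).astype(np.uint8)*255;bl[:205]=0;bl[240:]=0;bl[:,:380]=0;bl[:,402:]=0
ys,xs=np.nonzero(bl);print("grip px",xs.mean(),ys.mean(),len(xs),onplane(m,xs.mean(),ys.mean(),.06))
# edge of hob: from depth heights
H=np.zeros(d.shape)
pts=np.array([[bydepth(m,u,v,d[v,u]) if d[v,u]>0 else (0,0,0) for u in range(130,262)] for v in range(110,300)])
e=[]
for r in pts:
    k=np.where(r[:,2]>.068)[0]
    # hob right-edge along row
    if len(k): e.append(r[k[-1]])
e=np.array(e);e=e[8:-8];p=np.median
import numpy as np
A=np.polyfit(e[:,0],e[:,1],1)
for _ in range(5):
    res=e[:,1]-np.polyval(A,e[:,0]);g=abs(res)<.006;A=np.polyfit(e[g,0],e[g,1],1)
print("hob edge y=ax+b",A,"n",g.sum())
for nm,(u0,u1,v0,v1) in {"red":(244,260,170,186),"grey":(240,256,224,240)}.items():
    q=pts[v0-110:v1-110,u0-130:u1-130].reshape(-1,3);q=q[(q[:,1]<np.polyval(A,q[:,0])-.004)&(q[:,2]>.04)]
    print(nm,q[:,:3].mean(0),q.min(0),q.max(0),len(q))
```

```text
[[351. 212.]
 [356. 201.]
 [398. 222.]
 [392. 233.]] [[ 0.533 -0.211  0.01 ]
 [ 0.569 -0.231  0.01 ]
 [ 0.495 -0.362  0.01 ]
 [ 0.46  -0.342  0.01 ]]
grip px 390.72093023255815 223.80232558139534 86 [ 0.48331689 -0.33224928  0.06      ]
hob edge y=ax+b [-0.06941311  0.17118156] n 127
red [0.63413257 0.10447103 0.06875155] [0.6181728  0.08768215 0.05296677] [0.65323789 0.12168932 0.08499011] 118
grey [0.46781789 0.11667191 0.0694589 ] [0.45111247 0.10027693 0.05047459] [0.48675423 0.13543061 0.08461673] 124
```

View pics/crop.png

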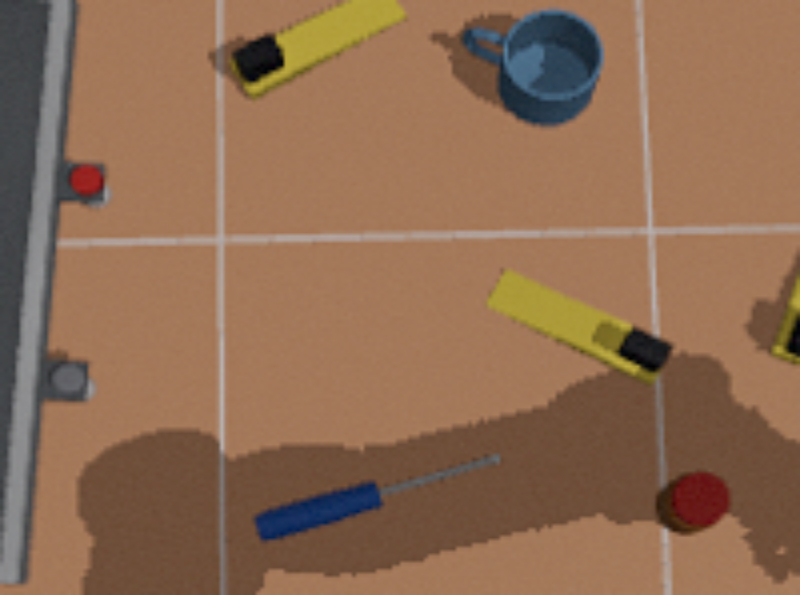

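The crop confirms it: the wedge meant has its grip at crop (645,350) and its nose at about (497,285), facing the hob. Red-capped foot is the upper one at crop (87,180). Measured length 0.150 m and yaw 1.060; grip about (0.487,-0.334). The foot is at about (0.636,0.101), with inward yaw 1.50. I'll move above the grip.

```bash
python3 -m crank '[1.5,-0.83,0,-0.12, 3,-1.68,0,-0.24, 4.5,-2.5,0,-0.36, 6,-3.35,0,-0.48, 7.4,-4.15,0,-0.6]' 1 20
```

```text
clock: 0.52
position: [0.3759, -0.468, 0.201]
eef_rot: [-3.141, -0.0, 0.973]
wrist_force: [1.1, -0.7, 0.1]
grip_width: 0.0853
finger_force: 0.0
```

```bash
python3 -m crank '[1.5,0.15,0,-0.09, 3,0.3,0,-0.09, 4.5,0.4,0,-0.09, 6,0.5,0,-0.09, 6.85,0.6,0,-0.09]'; python3 -m crank '[0,0,0,0,0,0,0,0]'
python3 - <<'E'
from h import *
s=robot.read_state();im,d,m=grab("wrist");cv2.imwrite("pics/w1.png",im)
print(np.round(s["position"],4),np.round(s["eef_rot"],4))
h=cv2.cvtColor(im,cv2.COLOR_BGR2HSV);c=max(cv2.findContours(cv2.inRange(h,(20,110,60),(35,255,255)),0,2)[0],key=cv2.contourArea)
r=cv2.minAreaRect(c);b=cv2.boxPoints(r);print(np.round(b),np.round([onplane(m,*p,.01) for p in b],4))
E
```

```text
clock: 0.93
position: [0.4875, -0.3327, 0.2011]
eef_rot: [-3.141, -0.002, 1.061]
wrist_force: [0.7, 0.9, 0.3]
grip_width: 0.0857
finger_force: 0.0
clock: 1.1
position: [0.4856, -0.3359, 0.2009]
eef_rot: [-3.141, -0.0, 1.06]
wrist_force: [-0.2, -1.4, 0.2]
grip_width: 0.0857
finger_force: 0.0
[ 0.4856 -0.3359  0.2009] [-3.1409e+00 -3.0000e-04  1.0599e+00]
[[297.  53.]
 [329.  53.]
 [329. 188.]
 [297. 188.]] [[ 0.5366 -0.2157  0.01  ]
 [ 0.5667 -0.2326  0.01  ]
 [ 0.4951 -0.3648  0.01  ]
 [ 0.4615 -0.3459  0.01  ]]
```

View pics/w1.png

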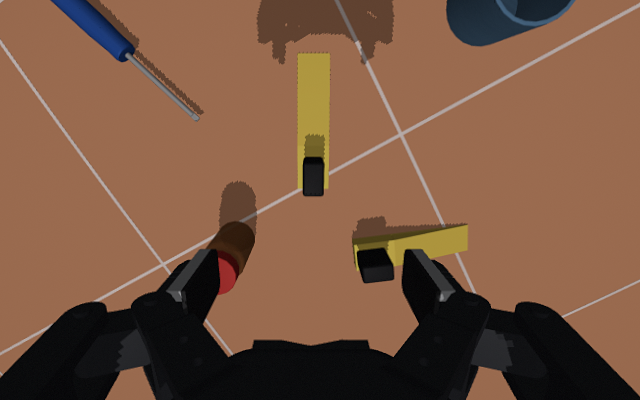

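The wrist view shows the wedge straight ahead, nose edge at (313,53), grip at (313,177); jar (225,250) and the second wedge's grip (375,265) are behind and clear of the fingers. Go down with a 3 mm sideways correction.

```bash
python3 -m crank '[0.05,0.12,1.4,0, 0.05,0.12,2.8,0, 0.05,0.12,4.2,0, 0.05,0.12,5.6,0, 0.05,0.12,6.2,0]'; python3 -m crank '[0,0,0.35,0, 0,0,0.66,0, 0,0,0.66,0]';  python3 -m crank '[0,0,0,0,0,0,0,0,0,0,0,0,0,0,0,0,0,0,0,0]' -1 30;  python3 -m crank '[0,0,0,0,0,0,0,0,0,0,0,0,0,0,0,0,0,0,0,0]'
```

```text
clock: 1.57
position: [0.4844, -0.3384, 0.0419]
eef_rot: [-3.136, 0.001, 1.054]
wrist_force: [0.5, 1.2, 0.7]
grip_width: 0.0853
finger_force: 0.0
clock: 1.82
position: [0.4872, -0.3385, 0.029]
eef_rot: [-3.141, 0.0, 1.055]
wrist_force: [-0.0, -0.0, -0.1]
grip_width: 0.0855
finger_force: 0.0
clock: 2.23
position: [0.4883, -0.338, 0.0304]
eef_rot: [3.14, 0.0, 1.057]
wrist_force: [-0.1, 0.3, -0.7]
grip_width: 0.0252
finger_force: 0.0
clock: 2.65
position: [0.4882, -0.338, 0.0304]
eef_rot: [3.141, 0.0, 1.057]
wrist_force: [-0.4, 1.2, 5.8]
grip_width: 0.0207
finger_force: 30.6
```

```bash
python3 -m crank '[0,0,-0.2,0, 0.4,0,-0.4,0, 1.2,-0.05,-0.4,-0.05, 2.3,-0.1,-0.4,-0.1, 3.5,-0.2,-0.4,-0.16]' - 60
python3 - <<'E'
from h import *
s=robot.read_state();p=s["position"];y=s["eef_rot"][2];print(p,y)
d=np.array([.625,-.059])-p[:2];print((d[0]*np.cos(y)+d[1]*np.sin(y))/.025,(d[0]*np.sin(y)-d[1]*np.cos(y))/.025,1.5015-y,s["finger_force"])
E
```

```text
clock: 3.07
position: [0.5272, -0.2587, 0.0402]
eef_rot: [3.141, 0.0, 1.217]
wrist_force: [0.1, -0.1, -2.6]
grip_width: 0.0195
finger_force: 58.7
[ 0.52718376 -0.25870539  0.04022373] 1.2171273140733003
8.848926252640922 0.903833966797763 0.28437268592669973 58.73727585589222
```

```bash
python3 -m crank '[1.1,0.1,0,-0.06, 2.3,0.2,0,-0.12, 3.5,0.35,0,-0.18, 4.7,0.5,0,-0.24, 5.9,0.6,0,-0.284]'
python3 - <<'E'
from h import *
s=robot.read_state();p=s["position"];y=s["eef_rot"][2];print(p,y)
d=np.array([.625,-.059])-p[:2];print((d[0]*np.cos(y)+d[1]*np.sin(y))/.025,(d[0]*np.sin(y)-d[1]*np.cos(y))/.025,1.5015-y,s["finger_force"])
E
```

```text
clock: 3.48
position: [0.5928, -0.1237, 0.0402]
eef_rot: [3.141, -0.0, 1.504]
wrist_force: [0.9, -1.0, -0.6]
grip_width: 0.0196
finger_force: 58.8
[ 0.5928085  -0.12365976  0.04015533] 1.504457621429445
2.6660602232784725 1.113375746177468 -0.00295762142944489 58.75548732779862
```

```bash
python3 -m crank '[0.9,0.4,0,0, 1.8,0.8,0,0, 2.5,1.1,0,0, 2.5,1.1,0,0,2.5,1.1,0,0]'
python3 - <<'E'
from h import *
s=robot.read_state();print(np.round(s["position"],4),np.round(s["eef_rot"],4),np.round(s["wrist_force"],2))
for n in("wrist","top"):
    im,d,m=grab(n);cv2.imwrite(f"pics/{n}2.png",im);h=cv2.cvtColor(im,cv2.COLOR_BGR2HSV)
    mk=cv2.inRange(h,(20,110,60),(35,255,255))
    for c in cv2.findContours(mk,0,2)[0]:
        if cv2.contourArea(c)>150:
            b=cv2.boxPoints(cv2.minAreaRect(c));print(n,"yel",np.round(b).tolist(),np.round([onplane(m,*p,.012) for p in b],4).tolist())
    mr=cv2.inRange(h,(0,140,70),(8,255,255))|cv2.inRange(h,(172,140,70),(180,255,255))
    for c in cv2.findContours(mr,0,2)[0]:
        if cv2.contourArea(c)>25:
            r=cv2.minAreaRect(c);print(n,"red",np.round(r[0]),np.round(r[1]),np.round(onplane(m,*r[0],.073),4))
im=cv2.imread("pics/top2.png");w=cv2.imread("pics/wrist2.png")
cv2.imwrite("pics/both2.png",np.vstack([w[:300,80:560],cv2.resize(im[120:220,180:340],(480,300))]))
E
```

```text
clock: 3.9
position: [0.6242, -0.063, 0.0399]
eef_rot: [3.141, -0.001, 1.504]
wrist_force: [-0.2, 0.1, -1.1]
grip_width: 0.0189
finger_force: 58.8
[ 0.6242 -0.063   0.0399] [ 3.1413e+00 -9.0000e-04  1.5039e+00] [-0.24  0.13 -1.1 ]
wrist yel [[452.0, 149.0], [515.0, 116.0], [599.0, 276.0], [536.0, 309.0]] [[0.719, -0.0233, 0.012], [0.7581, -0.0049, 0.012], [0.8365, -0.1248, 0.012], [0.7919, -0.1495, 0.012]]
wrist yel [[278.0, 237.0], [278.0, 0.0], [340.0, 0.0], [340.0, 237.0]] [[0.6007, -0.0766, 0.012], [0.6145, 0.0692, 0.012], [0.6501, 0.0668, 0.012], [0.6438, -0.0795, 0.012]]
top yel [[452.0, 285.0], [478.0, 245.0], [489.0, 252.0], [462.0, 292.0]] [[0.2915, -0.5215, 0.012], [0.414, -0.6145, 0.012], [0.3905, -0.6472, 0.012], [0.2684, -0.5538, 0.012]]
top yel [[579.0, 253.0], [579.0, 230.0], [603.0, 230.0], [603.0, 253.0]] [[0.3791, -0.9465, 0.012], [0.4538, -0.9547, 0.012], [0.4513, -1.0381, 0.012], [0.3762, -1.0291, 0.012]]
top yel [[422.0, 225.0], [436.0, 182.0], [447.0, 186.0], [433.0, 229.0]] [[0.484, -0.4381, 0.012], [0.6225, -0.4926, 0.012], [0.6094, -0.5281, 0.012], [0.4712, -0.4731, 0.012]]
top yel [[264.0, 179.0], [281.0, 179.0], [281.0, 190.0], [264.0, 190.0]] [[0.647, 0.0676, 0.012], [0.6456, 0.012, 0.012], [0.6089, 0.0121, 0.012], [0.6102, 0.0675, 0.012]]
top yel [[310.0, 133.0], [326.0, 124.0], [331.0, 134.0], [316.0, 143.0]] [[0.7999, -0.086, 0.012], [0.8292, -0.1374, 0.012], [0.7941, -0.1554, 0.012], [0.7651, -0.1042, 0.012]]
top red [405. 264.] [14. 14.] [ 0.3574 -0.3687  0.073 ]
top red [615. 234.] [21. 20.] [ 0.4284 -1.043   0.073 ]
top red [251. 178.] [6. 8.] [0.6364 0.1008 0.073 ]
```

View pics/both2.png

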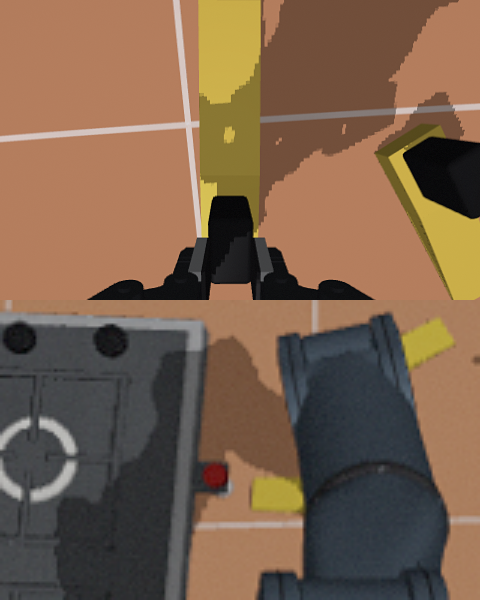

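The wedge is held straight (its axis at column 230 of the wrist crop), nose about 33 mm short of the red foot in the top view, (251,484) against the cap at (214,475) in the crop. I'll lower it to the counter, then look at the sole from the side to narrow the gap.

```bash
python3 -m crank '[0,0.05,0.15,0, 0,0.1,0.3,0, 0,0.1,0.37,0, 0,0.1,0.37,0]'
python3 - <<'E'
from h import *
im,d,m=grab("side");cv2.imwrite("pics/side3.png",cv2.resize(im[215:305,195:315],None,fx=6,fy=6,interpolation=cv2.INTER_CUBIC))
K=np.array(m["camera_matrix"])
for nm,f in(("loose",(.636,.101)),("sound",(.636-.17*.9976,.101+.17*.0693))):
    for z in(.075,.055,.027,.012,0):
        c=np.array(m["R"])@np.array([*f,z])+m["t"];x,y=c[:2]/c[2];s=1+m["k1"]*(x*x+y*y)
        print(nm,z,np.round([K[0,0]*x*s+K[0,2],K[1,1]*y*s+K[1,2]],1),round(K[0,0]/c[2]*.001,2),"px/mm")
E
```

```text
clock: 4.33
position: [0.6261, -0.0668, 0.0307]
eef_rot: [3.142, 0.001, 1.499]
wrist_force: [-0.8, -0.9, 3.8]
grip_width: 0.0197
finger_force: 59.4
loose 0.075 [233. 231.] 0.4 px/mm
loose 0.055 [234.  237.4] 0.4 px/mm
loose 0.027 [235.3 246.3] 0.39 px/mm
loose 0.012 [236.  250.9] 0.39 px/mm
loose 0 [236.6 254.5] 0.38 px/mm
sound 0.075 [268.8 265.4] 0.45 px/mm
sound 0.055 [269.5 272.3] 0.45 px/mm
sound 0.027 [270.4 281.7] 0.44 px/mm
sound 0.012 [270.9 286.6] 0.44 px/mm
sound 0 [271.3 290.5] 0.43 px/mm
```

View pics/side3.png

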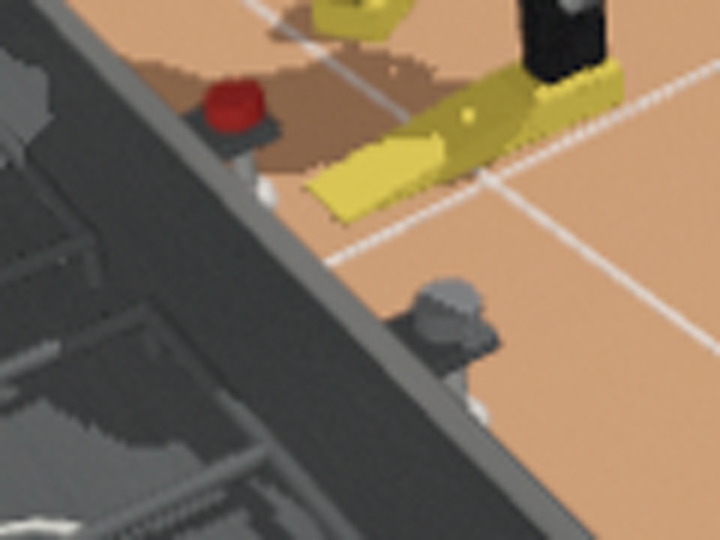

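Red cap is at crop (234,100) and its white sole at about (265,190), clear of the counter. The grey foot's sole is at (480,412). The gap looks like 6–13 mm, so the bite should come somewhere 25–60 mm past the axis. Advance until the nose is just under the foot.

```bash
python3 -m crank '[0.4,0,0,0, 0.8,0,0,0, 1.2,0,0,0, 1.5,0,0,0, 1.7,0,0,0]';python3 -m crank '[0,0,0,0,0,0,0,0,0,0,0,0]'
python3 - <<'E'
from h import *
im,d,m=grab("side");h=cv2.inRange(im[238:256,232:246],(140,140,140),(255,255,255))
print(im[238:256,232:246].min(2));print(im[274:292,266:280].min(2))
for _ in range(3):
    s=robot.read_state();print(s["clock"],s["position"],s["wrist_force"])
E
```

```text
clock: 4.8
position: [0.6293, -0.0219, 0.0306]
eef_rot: [3.141, -0.0, 1.502]
wrist_force: [-0.1, -3.0, 4.0]
grip_width: 0.0194
finger_force: 59.4
clock: 5.05
position: [0.6294, -0.0217, 0.0307]
eef_rot: [3.141, -0.002, 1.502]
wrist_force: [-0.5, 3.1, 4.4]
grip_width: 0.0191
finger_force: 59.5
[[ 96  95  94  84  82  80  73  82  79  74  74  75  74  75]
 [100  89  79  76  71  75  63  75  75  75  73  74  74  75]
 [ 80  76  71  90 104  87  73  74  75  74  74  74  75  74]
 [ 79  90 116 124 118  94  77  74  73  75  76  74  75  75]
 [ 93  91 120 130 122 104  84  75  76  75  74  75  75  68]
 [111 103 121 132 124 108  85  76  74  74  74  70  60  58]
 [114 114 115 126 127 137 154 115  75  72  67  58  75  81]
 [113 115 114 115 121 163 196 191 132  81  83  81  84  85]
 [113 114 116 113 122 202 217 205 159  99  86  88  85  85]
 [108 112 113 116 117 181 209 205 183 128  87  86  85  86]
 [ 97 113 114 114 156 177 187 192 182 130  86  87  86  85]
 [ 71 102 113 115 162 179 180 177 154 109  85  87  87  86]
 [ 58  72 103 115 160 178 179 178 147  99  87  86  86  86]
 [ 57  57  88 151 174 177 178 179 175 1
[... 859 characters left out ...]
2 113 113 112 115 105 147 191 156 125 121 121]
 [ 57  80 105 112 113 112 111 113 105 162 150 126 121 121]
 [ 59  61  80 106 111 113 112 112 113 105 115 121 121 122]
 [ 59  59  58  79 106 112 112 113 111 115 104 109 119 120]
 [ 60  59  58  58  82 103 111 112 112 111 114 104 109 119]
 [ 59  58  59  58  59  81 103 111 112 111 111 113 103 109]
 [ 60  59  60  60  59  58  81 104 111 112 111 111 114 102]
 [ 59  59  60  57  58  56  57  79 105 110 111 111 110 113]]
5.1 [ 0.62940281 -0.02173305  0.03066012] [-0.31855431  2.51969529  5.42280092]
5.1 [ 0.62940281 -0.02173305  0.03066012] [-0.31855431  2.51969529  5.42280092]
5.1 [ 0.62940281 -0.02173305  0.03066012] [-0.31855431  2.51969529  5.42280092]
```

Nose is now about 7 mm past the axis and held; the ball pixels suggest a gap of 6–9 mm. Creep from here.

```bash
python3 -m crank '[0.06,0,0,0, 0.12,0,0,0, 0.16,0,0,0, 0.2,0,0,0]';python3 -m crank '[0.02,0,0,0, 0.04,0,0,0,0.06,0,0,0, 0.06,0,0,0]'
```

```text
clock: 5.43
position: [0.6294, -0.0203, 0.0305]
eef_rot: [-3.142, 0.002, 1.499]
wrist_force: [-0.7, -5.0, 6.1]
grip_width: 0.0195
finger_force: 59.6
clock: 5.77
position: [0.6295, -0.0189, 0.0305]
eef_rot: [-3.142, 0.002, 1.499]
wrist_force: [-0.0, -4.8, 5.8]
grip_width: 0.0198
finger_force: 59.6
```

```bash
python3 -m crank '[0.02,0,0,0, 0.04,0,0,0,0.06,0,0,0, 0.06,0,0,0]'
```

```text
clock: 6.1
position: [0.6296, -0.0174, 0.0305]
eef_rot: [3.142, 0.002, 1.499]
wrist_force: [-0.1, -5.2, 6.2]
grip_width: 0.0194
finger_force: 59.6
```

```bash
python3 -m crank '[0.02,0,0,0, 0.04,0,0,0,0.06,0,0,0, 0.06,0,0,0]'
```

```text
clock: 6.43
position: [0.6298, -0.0159, 0.0306]
eef_rot: [3.141, 0.002, 1.499]
wrist_force: [0.1, -4.7, 5.0]
grip_width: 0.0199
finger_force: 59.6
```

```bash
python3 -m crank '[0.02,0,-0.02,0, 0.04,0,-0.02,0,0.06,0,-0.02,0, 0.06,0,-0.02,0]'
```

```text
clock: 6.77
position: [0.6296, -0.0124, 0.0307]
eef_rot: [-3.141, 0.0, 1.501]
wrist_force: [-0.4, -1.5, -0.3]
grip_width: 0.0195
finger_force: 59.0
```

```bash
python3 -m crank '[0.02,0,0,0, 0.04,0,0,0,0.06,0,0,0, 0.06,0,0,0]'
```

```text
clock: 7.1
position: [0.6298, -0.0114, 0.0309]
eef_rot: [-3.141, 0.001, 1.501]
wrist_force: [-0.9, -4.0, 0.8]
grip_width: 0.0195
finger_force: 59.0
```

```bash
python3 -m crank '[0.02,0,0,0, 0.04,0,0,0,0.06,0,0,0, 0.06,0,0,0]'
```

```text
clock: 7.43
position: [0.6299, -0.0108, 0.0309]
eef_rot: [-3.141, 0.002, 1.5]
wrist_force: [-1.5, -6.4, 2.0]
grip_width: 0.0196
finger_force: 59.2
```

Push climbs and the advance slows: that is the bite starting. Go on with smaller steps.

```bash
python3 -m crank '[0.02,0,0,0, 0.03,0,0,0,0.03,0,0,0]'
```

```text
clock: 7.68
position: [0.6299, -0.0106, 0.031]
eef_rot: [-3.141, 0.002, 1.5]
wrist_force: [-1.0, -8.2, 1.7]
grip_width: 0.0194
finger_force: 59.2
```

Run:
```python
from h import *
for n in range(4):
    im,d,m=grab("side");s=robot.read_state();print(np.round(s["position"],4),np.round(s["wrist_force"],2))
cv2.imwrite("pics/side4.png",cv2.resize(im[215:275,195:315],None,fx=6,fy=6,interpolation=cv2.INTER_CUBIC))
```

```text
[ 0.6299 -0.0106  0.031 ] [-1.64 -7.77  1.06]
[ 0.6299 -0.0106  0.031 ] [-1.14 -8.59  2.4 ]
[ 0.6299 -0.0106  0.031 ] [-2.21 -8.34  2.85]
[ 0.6299 -0.0106  0.031 ] [-1.27 -7.92  1.9 ]
```

View pics/side4.png

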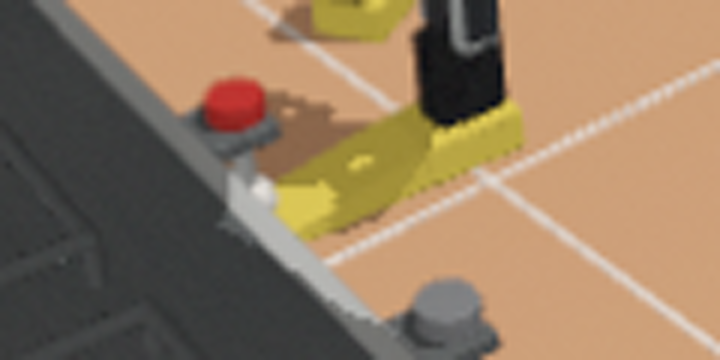

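The nose is under the white sole at (262,192) in the crop, with the wedge flat and lined up. Push is 8 N, about 7 N over the sliding baseline. One more small step.

```bash
python3 -m crank '[0.02,0,0,0, 0.03,0,0,0,0.03,0,0,0]'
```

```text
clock: 8.13
position: [0.6299, -0.0104, 0.031]
eef_rot: [-3.141, 0.003, 1.499]
wrist_force: [-1.0, -8.4, 2.9]
grip_width: 0.0195
finger_force: 59.3
```

```bash
python3 -m crank '[0.02,0,0,0, 0.03,0,0,0,0.03,0,0,0]'
```

```text
clock: 8.38
position: [0.6299, -0.0102, 0.031]
eef_rot: [-3.141, 0.003, 1.499]
wrist_force: [-2.2, -10.4, 4.5]
grip_width: 0.0196
finger_force: 59.4
```

Extra push is about 9 N, so let go.

```bash
python3 -m crank '[0,0,0,0,0,0,0,0]' - 20; python3 -m crank '[0,0,0,0,0,0,0,0,0,0,0,0,0,0,0,0,0,0,0,0]' 0.3; python3 -m crank '[0,0,0,0,0,0,0,0]'
```

```text
clock: 8.55
position: [0.6299, -0.0102, 0.031]
eef_rot: [-3.141, 0.003, 1.499]
wrist_force: [-1.6, -11.4, 3.1]
grip_width: 0.0194
finger_force: 59.4
clock: 8.97
position: [0.6304, -0.0063, 0.0309]
eef_rot: [3.142, -0.001, 1.502]
wrist_force: [1.0, -0.1, -1.1]
grip_width: 0.0553
finger_force: 0.0
clock: 9.13
position: [0.6303, -0.0068, 0.0309]
eef_rot: [-3.142, -0.0, 1.501]
wrist_force: [-0.0, -0.6, -0.8]
grip_width: 0.0556
finger_force: 0.0
```

```bash
python3 -m crank '[0,0,-0.5,0,0,0,-1.2,0,0,0,-2.2,0,0,0,-3.4,0,0,0,-4.4,0]'; python3 -m crank '[-0.5,0,-1,0,-1,0,-2,0,-1.5,0,-2,0,-1.5,0,-2,0]'
python3 - <<'E'
from h import *
im,d,m=grab("side");w,d2,m2=grab("wrist")
cv2.imwrite("pics/end.png",np.vstack([cv2.resize(im[215:275,195:315],(560,280),interpolation=cv2.INTER_CUBIC),cv2.resize(w,(560,310))[:310]]))
h=cv2.cvtColor(w,cv2.COLOR_BGR2HSV)
for c in cv2.findContours(cv2.inRange(h,(20,110,60),(35,255,255)),0,2)[0]:
    if cv2.contourArea(c)>300:
        b=cv2.boxPoints(cv2.minAreaRect(c));print(np.round([onplane(m2,*p,.012) for p in b],4).tolist())
E
```

```text
clock: 9.55
position: [0.6304, -0.007, 0.1437]
eef_rot: [3.141, -0.0, 1.501]
wrist_force: [1.3, -0.3, -0.2]
grip_width: 0.0557
finger_force: 0.0
clock: 9.88
position: [0.6283, -0.0479, 0.1933]
eef_rot: [3.138, 0.002, 1.497]
wrist_force: [-0.2, -0.7, -1.1]
grip_width: 0.0558
finger_force: 0.0
[[0.7224, -0.0242, 0.012], [0.7572, -0.0062, 0.012], [0.8328, -0.1301, 0.012], [0.7956, -0.1518, 0.012]]
[[0.6082, -0.0275, 0.012], [0.6195, 0.0989, 0.012], [0.6545, 0.0963, 0.012], [0.6468, -0.0303, 0.012]]
```

View pics/end.png

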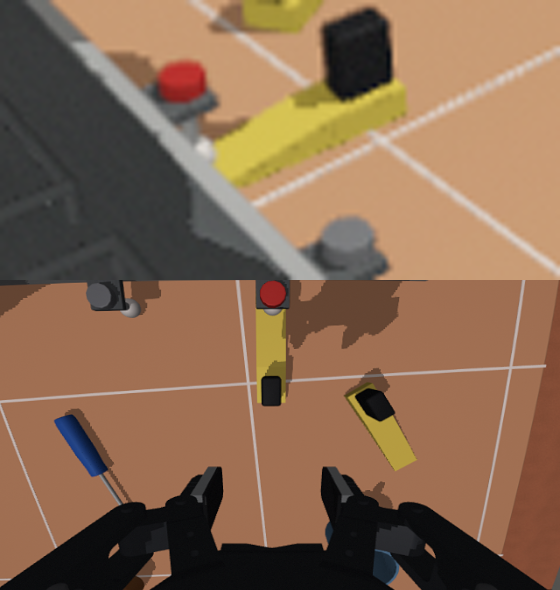

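The end views show the wedge flat with its nose under the red-capped foot. Its axis is at column 272 against the cap at 273, the gripper is clear, and the mug, screwdriver and other wedges haven't been touched. Handing in.

```bash
python3 -m crank '[0,0,0,0,0,0,0,0,0,0,0,0]'; python3 -c "
from station import robot
print(robot.sign_off())"
```

```text
clock: 10.23
position: [0.6273, -0.0435, 0.1901]
eef_rot: [-3.14, -0.0, 1.502]
wrist_force: [0.1, -0.0, 0.4]
grip_width: 0.0554
finger_force: 0.0
the job is handed in; nothing more can be done
None
```

I slid the nearest yellow wedge under the red-capped foot until it bit at about 9 N extra push, let go and handed the job in at about 10 s; no verdict came back, and the load left on the wedge was not measured after release.

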